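# Turn the cup warmer up with a fingertip

## Robot

A 6-joint arm with a two-finger parallel gripper is mounted at the origin on a cart in front of the work surface, level with it; the furniture and walls round the work are solid. World frame = base frame: x ahead of the robot, y to its left, z up, the work surface at z = 0. Lengths are in m, angles in rad, forces in N, time in s.
With the tool pointing down it reaches from about 0.375 to 0.925 m from the base axis. Payload 5.7 kg.
Tool frame: the origin (TCP) lies between the finger pads, 19 mm behind the fingertips; this is the grasp point; z points along the fingers, y is the line along which they close (so a half turn about z gives the same grasp; the last joint's range is limited). The gripper opens to 88 mm and grips with 3 to 60 N. Pads are 20 mm wide; open, the fingers measure 115 mm over their backs; the gripper's body (75 mm by 178 mm) begins 61 mm behind the grasp point.
Start: joints at [1.203, 0.359, 1.51, -0, 1.272, -0.115], TCP at [0.15, 0.581, 0.241] pointing down, gripper open.
Joint ranges: [-2.97, 2.97], [-1.01, 2.36], [0.21, 2.38], [-0.96, 4.11], [0.2, 2.71], [-2.98, 2.98]. Speed limits (rad/s): [2.39, 2.39, 3.14, 3.14, 3.14, 3.14].

## Interface

Orientations are given as a rotation vector (axis times angle).
In Python, from plant import r, hand, inverse_kinematics, get_image, camera_info, order, spotter gives the robot as it stands. Calls block until the motion is done:
- r.goto(position, orientation): joint-space move of the TCP to a pose.
- r.move_l(position, speed=0.15, rot=None, contact_N=None): straight line of the TCP; rot=None keeps the orientation; speed is the mean speed in m/s. With contact_N (N) it stops when the force on the tool has changed by that much, and returns True; else False.
- r.set_joints(angles): joint-space move.
- hand.release() and hand.close(strength=None): open the fingers fully, or close them until they stop; strength is the grip in N (None keeps the last).
- r.wait(seconds).
- inverse_kinematics(position, orientation): joint angles nearest the present ones, or None.
- get_image(name): name is "scene" or "top"; returns (picture, depth): 384x512x3 uint8, red, green, blue; 384x512 float32, m along the optical axis (not along the pixel's ray), 0 where there is no reading.
- camera_info(name): a dict with "intrinsics" (3x3 intrinsics, pixels), "eye" and "rotation" of the camera in the world. Camera axes: x right, y up, looking along -z (the intrinsics and any distortion apply to the point x, -y, -z); pixel columns grow to the right and rows downward; lengths in m; the calibration is good to about 2 mm. A picture is of the moment at which its call begins. camera_info takes no time and is no camera call.
A pose or a line that the arm cannot do raises r.Unreachable and nothing moves.
- order.close_job(): hands the job in; it is judged then, once.
Trained networks look in the newest picture that a camera, given by its name, has taken for a name from the list of things; names that differ only in an ending like _2 or _b are one class to them, and where a whole thing is asked for, a point or a joint stands for the part that bears it (a point fixed in the world has none). Each returns a list of dicts, best first, with "conf" (0 to 1); they miss things now and then, are a little off and sometimes report something else, mostly with a low value. They report only what shows in the picture. A call takes as long as a camera call.
- spotter.look_for(label, camera): "at" ([row, column] in pixels, amid what is visible of it).
- spotter.outline_of(label, camera): "region" (384x512 bool, what is visible of it) and "at" ([row, column] in pixels, amid what is visible of it).
Readings, each from a call of its own:
- r.current_time(): time.
- r.current_q(): joint angles.
- r.current_joint_velocities(): joint speeds.
- r.current_effort(): joint torques, N m.
- r.current_position(): TCP position.
- r.current_orientation(): TCP orientation.
- r.current_ft_force(): force on the tool from outside, world axes, zero at the start.
- r.current_torque(): the same for the moment, N m.
- r.current_gripper_width(): finger opening in m.
- r.current_grip_force(): force on a finger pad.
Only numpy, scipy, OpenCV 4.12 (cv2) and the standard library are available. Lean on these libraries where they do the work, as an engineer would, in place of code of your own. Each camera call takes 0.05 s, during which the arm holds its last target. There are 200 camera calls.

## Task

Turn the cup warmer up to full: with the fingers closed and pointing down, slide the fingertips lightly along its curved slider bar from the smallest white dot to the big orange one, keeping them on the bar over all five dots and the stretches between. Finish holding there: the program ends with the fingertips still resting lightly on the orange dot. Do not press hard, grasp or lift anything, and leave the cups and everything else standing as they are.

Things in the scene. Friction and masses are not known exactly. Their poses are not given: they have to be found in the camera images.
- warmer: cup warming plate, heavy, does not move when touched: 240 (x) x 320 (y) x 40 mm high, aluminium with a black glass top at z 40 mm. Origin at the centre of its underside, z up, -x towards its front edge where the slider is, +y towards the end of the slider with the smallest dot
- slider_arc (a joint): grey curved slider bar at the front of the warmer, 26 mm wide, top 10 mm above the glass; midline an arc of radius 125 mm about x 35, y 0 mm of the warmer's frame, bulging to -x, with the dots on it every 0.37 rad (46 mm), the middle one at y 0. The bar gives straight down on a spring: 0 = up, 0.005 m = at its stop; about 1 N starts it, about 7 N takes it to the stop
- dot0: the smallest of the five raised dots on the slider arc, white, 16 mm across, a shallow dome standing 1.5 mm above the arc; its origin lies at its centre on the arc's top surface, at x -57, y 84, z 50 mm in the warmer's frame while the arc is not pressed, so its top is at z 51.5 mm
- dot1: the second of the five raised dots on the slider arc, white, 18 mm across, a shallow dome standing 1.5 mm above the arc; its origin lies at its centre on the arc's top surface, at x -82, y 45, z 50 mm in the warmer's frame while the arc is not pressed, so its top is at z 51.5 mm
- dot2: the middle of the five raised dots on the slider arc, white, 20 mm across, a shallow dome standing 1.5 mm above the arc; its origin lies at its centre on the arc's top surface, at x -90, y 0, z 50 mm in the warmer's frame while the arc is not pressed, so its top is at z 51.5 mm
- dot3: the fourth of the five raised dots on the slider arc, white, 22 mm across, a shallow dome standing 1.5 mm above the arc; its origin lies at its centre on the arc's top surface, at x -82, y -45, z 50 mm in the warmer's frame while the arc is not pressed, so its top is at z 51.5 mm
- dot4: the biggest of the five raised dots on the slider arc, orange, 24 mm across, a shallow dome standing 1.5 mm above the arc; its origin lies at its centre on the arc's top surface, at x -57, y -84, z 50 mm in the warmer's frame while the arc is not pressed, so its top is at z 51.5 mm
- between01 (a point): point on the slider bar's top, on its midline halfway between dot0 and dot1: x -71, y 66, z 50 mm in the warmer's frame
- between12 (a point): point on the slider bar's top, on its midline halfway between dot1 and dot2: x -88, y 23, z 50 mm in the warmer's frame
- between23 (a point): point on the slider bar's top, on its midline halfway between dot2 and dot3: x -88, y -23, z 50 mm in the warmer's frame
- between34 (a point): point on the slider bar's top, on its midline halfway between dot3 and dot4: x -71, y -66, z 50 mm in the warmer's frame
- cup_plain: plain white espresso cup, 60x83x49 mm with its handle, standing on the warmer's glass; origin at the centre of its underside
- cup_pattern: white espresso cup with a blue pattern, 62x88x50 mm with its handle, standing on the warmer's glass; origin at the centre of its underside
- capsule_purple: purple coffee capsule, 38x38x28 mm, on the worktop at the right; origin at the centre of its underside; not part of the job
- capsule_blue: blue coffee capsule, 38x38x28 mm, on the worktop at the right; origin at the centre of its underside; not part of the job
- capsule_gold: gold coffee capsule, 38x38x28 mm, at the left; origin at the centre of its underside; not part of the job
- glass: clear tumbler, 81x81x93 mm, at the left; origin at the centre of its underside; not part of the job
- spoon: steel teaspoon, 132x28x11 mm, lying at the left; origin at the centre of its underside; not part of the job

How it is judged:
On the way, in this order (a step that is already met when the one before it is completed fails the run):
1. the fingertips touch the smallest dot (contact force between the fingers and dot0 above 0.3 N).
2. the fingertips touch the slider halfway between dot0 and dot1, with the TCP within 12 mm of that point seen from above (contact force between the fingers and warmer above 0.3 N and horizontal distance between the grasp point and between01 below 0.012 m).
3. the fingertips touch the second dot (contact force between the fingers and dot1 above 0.3 N).
4. the fingertips touch the slider halfway between dot1 and dot2, with the TCP within 12 mm of that point seen from above (contact force between the fingers and warmer above 0.3 N and horizontal distance between the grasp point and between12 below 0.012 m).
5. the fingertips touch the middle dot (contact force between the fingers and dot2 above 0.3 N).
6. the fingertips touch the slider halfway between dot2 and dot3, with the TCP within 12 mm of that point seen from above (contact force between the fingers and warmer above 0.3 N and horizontal distance between the grasp point and between23 below 0.012 m).
7. the fingertips touch the fourth dot (contact force between the fingers and dot3 above 0.3 N).
8. the fingertips touch the slider halfway between dot3 and dot4, with the TCP within 12 mm of that point seen from above (contact force between the fingers and warmer above 0.3 N and horizontal distance between the grasp point and between34 below 0.012 m).
9. the fingertips touch the biggest dot (contact force between the fingers and dot4 above 0.3 N).
At the end, for the whole second after the job is handed in: the fingertips rest on the orange (biggest) dot with more than 0.3 N and less than 12 N on the whole warmer; both cups and all the loose things around are upright and within 15 mm of where they stood (contact force between the fingers and dot4 above 0.3 N and contact force between the fingers and warmer below 12 N and distance of each of cup_plain, cup_pattern, capsule_purple, capsule_blue, capsule_gold, glass, spoon from where it was at the start of the episode below 0.015 m and angle between each of cup_plain, cup_pattern, capsule_purple, capsule_blue, capsule_gold, glass's own z axis and vertical below 0.2 rad); the arm keeps its last pose, push and grip.
It fails at once if the warmer or its slider is pressed hard (more than 18 N) (contact force between the arm and warmer above 18 N).
It fails at once if the warmer or its slider is pressed hard by the fingers (more than 18 N) (contact force between the fingers and warmer above 18 N).
It fails at once if a cup is shifted by more than 15 mm, lifted or tipped (distance of any of cup_plain, cup_pattern from where it was at the start of the episode above 0.015 m or angle between any of cup_plain, cup_pattern's own z axis and vertical above 0.2 rad).
It fails at once if another thing on the worktop is shifted by more than 15 mm (distance of any of capsule_purple, capsule_blue, capsule_gold, glass, spoon from where it was at the start of the episode above 0.015 m).
It also fails if it takes over 38 s, if anything falls off the work surface, if the arm or the gripper's body presses on something with over 40 N, if the wrist force passes 120 N, or if a joint passes its speed limit or range.

## Working session

There is one attempt and no reset: what is moved stays moved. The work goes in short steps, each a Python script; the robot and the scene stay as the last script left them, time stands still between calls to the robot, and variables do not carry over. Pictures are saved under pics/ and viewed, at most 10 in all, crops included, and the job is handed in when it is done.

```bash
mkdir -p pics; cat > h.py <<'E'
import numpy as np, cv2
from plant import r, hand, inverse_kinematics, get_image, camera_info, order, spotter
def world(cam, px, d):
    c=camera_info(cam); K=np.array(c["intrinsics"]); px=np.atleast_2d(px).astype(float)
    u,v=px[:,1],px[:,0]; d=np.atleast_1d(d)
    p=np.c_[(u-K[0,2])/K[0,0]*d, -(v-K[1,2])/K[1,1]*d, -d]
    return p@np.array(c["rotation"]).T+np.array(c["eye"])
def at_z(cam, px, z):
    e=np.array(camera_info(cam)["eye"]); p=world(cam,px,1.0)
    return e+(p-e)*((z-e[2])/(p[:,2:]-e[2]))
E
python3 - <<'E'
from h import *
for cam in ("top","scene"):
    im,d=get_image(cam); cv2.imwrite(f"pics/{cam}.png",im[:,:,::-1]); c=camera_info(cam)
    print(cam,{k:(np.round(v,3).tolist() if not isinstance(v,str) else v) for k,v in c.items()})
    for l in ["dot0","dot1","dot2","dot3","dot4","warmer","cup_plain","cup_pattern"]:
        for o in spotter.look_for(l,cam)[:2]:
            a=o["at"]; dd=d[int(a[0]),int(a[1])]
            print(l,round(o["conf"],2),np.round(a,1),at_z(cam,a,.051).round(4)[0],world(cam,a,dd).round(4)[0])
print(r.current_time(), r.current_orientation())
E
```

```text
top {'intrinsics': [[370.65, 0.0, 249.253], [0.0, 370.65, 191.473], [0.0, 0.0, 1.0]], 'eye': [0.343, -0.013, 1.239], 'rotation': [0.133, -0.14, -1.559]}Traceback (most recent call last):
  File "<stdin>", line 8, in <module>
  File "h.py", line 10, in at_z
    return e+(p-e)*((z-e[2])/(p[:,2:]-e[2]))
                              ~^^^^^^
IndexError: too many indices for array: array is 1-dimensional, but 2 were indexed
```

View pics/top.png

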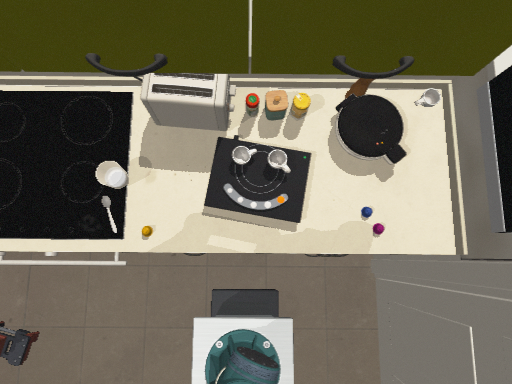

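The top view shows the warmer near the middle, at about (258,182). The slider runs from the small dot at about (228,189) to the orange one at (281,200), and the cups stand behind it. "rotation" is a rotation vector, so I'll fix the helper.

```bash
sed -i 's/np.array(c\["rotation"\]).T/cv2.Rodrigues(np.array(c["rotation"],float))[0].T/' h.py
python3 - <<'E'
from h import *
L=np.array([[-57,84],[-82,45],[-90,0],[-82,-45],[-57,-84]])/1000
for cam in ("top","scene"):
    im,d=get_image(cam); cv2.imwrite(f"pics/{cam}2.png",im[:,:,::-1]); c=camera_info(cam)
    print(cam,np.round(c["eye"],3)); P={}
    for i,l in enumerate(["dot0","dot1","dot2","dot3","dot4","warmer","cup_plain","cup_pattern"]):
        for o in spotter.look_for(l,cam)[:2]:
            a=o["at"]; dd=d[int(a[0]),int(a[1])]
            z=at_z(cam,a,.051)[0]
            print(l,round(o["conf"],2),np.round(a,1),z.round(4),world(cam,a,dd).round(4)[0])
            if i<5 and i not in P and o["conf"]>.4: P[i]=z[:2]
    if len(P)>=2:
        k=list(P); A=L[k]; B=np.array([P[i] for i in k]); a0,b0=A.mean(0),B.mean(0)
        U,S,V=np.linalg.svd((A-a0).T@(B-b0)); R=(U@V).T; t=b0-R@a0
        print("fit yaw",np.arctan2(R[1,0],R[0,0]),"t",t,"res mm",((A@R.T+t-B)*1000).round(1).tolist())
print(r.current_time(), r.current_orientation())
E
```

```text
top [ 0.343 -0.013  1.239]
dot0 0.5 [198.5 279.4] [ 0.5291 -0.1158  0.051 ] [ 0.5292 -0.1158  0.0501]
dot1 0.5 [198.5 279.4] [ 0.5291 -0.1158  0.051 ] [ 0.5292 -0.1158  0.0501]
dot2 0.5 [198.5 279.4] [ 0.5291 -0.1158  0.051 ] [ 0.5292 -0.1158  0.0501]
dot3 0.5 [198.5 279.4] [ 0.5291 -0.1158  0.051 ] [ 0.5292 -0.1158  0.0501]
dot4 0.5 [198.5 279.4] [ 0.5291 -0.1158  0.051 ] [ 0.5292 -0.1158  0.0501]
warmer 0.94 [181.2 256.5] [ 0.5858 -0.0412  0.051 ] [ 0.5879 -0.0415  0.0406]
cup_plain 0.75 [154.5 242.4] [0.6756 0.0058 0.051 ] [0.6767 0.0059 0.0473]
cup_plain 0.41 [158.8 278.3] [ 0.6619 -0.1131  0.051 ] [ 0.6623 -0.1132  0.0495]
cup_pattern 0.66 [157.9 277.6] [ 0.665  -0.1108  0.051 ] [ 0.6645 -0.1106  0.0529]
cup_pattern 0.64 [200.3 256.5] [ 0.5226 -0.0414  0.051 ] [ 0.5245 -0.0418  0.0384]
fit yaw 0.0 t [ 0.60265944 -0.11576728] res mm [[16.6, 84.0], [-8.4, 45.0], [-16.4, 0.0], [-8.4, -45.0], [16.6, -84.0]]
scene [-0.035 -0.584  0.92 ]
warmer 0.58 [195.3 279.2] [ 0.5682 -0.0777  0.051 ] [ 0.5772 -0.0702  0.038 ]
cup_plain 0.77 [164.9 285.3] [0.6891 0.0023 0.051 ] [ 0.6614 -0.0201  0.0843]
cup_pattern 0.54 [182.4 302.8] [ 0.6652 -0.0959  0.051 ] [ 0.6663 -0.0951  0.0496]
1.0 [-3.96078370e-01 -3.11648059e+00  1.54593771e-04]
```

View pics/scene2.png

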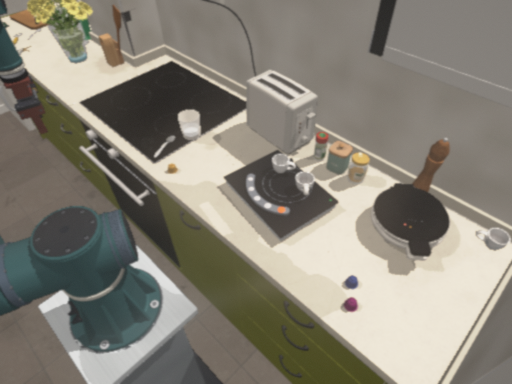

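The scene view shows the slider from about (252,180) to the orange dot at (282,210), with the cups behind it. The networks don't tell the dots apart, so I'll segment the bar by colour and fit the arc.

```bash
cat > fit.py <<'E'
from h import *
from scipy.optimize import least_squares
def fit(cam,dbg=None):
    im,d=get_image(cam); 
    hsv=cv2.cvtColor(im,cv2.COLOR_RGB2HSV); v,s,hh=[hsv[...,k].astype(int) for k in (2,1,0)]
    rr,cc=np.mgrid[:384,:512]; px=np.c_[rr.ravel(),cc.ravel()]
    W=at_z(cam,px,.05).reshape(384,512,3)
    roi=(abs(W[...,0]-.57)<.07)&(abs(W[...,1]+.04)<.12)
    org=roi&(s>130)&(v>150)&(hh<25)
    n,lab,st,ce=cv2.connectedComponentsWithStats((roi&(v>75)).astype(np.uint8))
    o=at_z(cam,[[rr[org].mean(),cc[org].mean()]],.051)[0]
    k=np.bincount(lab[org]).argmax(); m=lab==k
    B=W[m][:,:2]
    def res(p):
        c,s_=np.cos(p[2]),np.sin(p[2]); q=(B-p[:2])@np.array([[c,-s_],[s_,c]]); q=q-[.035,0]
        a=np.arctan2(q[:,1],-q[:,0])
        od=o[:2]-p[:2]-np.array([[c,-s_],[s_,c]])@[-.057,-.084]
        return np.r_[(np.hypot(*q.T)-.125)/len(B)**.5, .125*(a.max()+a.min())/2*0+.125*a.mean(), od*.5]
    f=least_squares(res,[.6,-.05,-.15]); print(cam,m.sum(),org.sum(),"orange",o.round(4),"fit",f.x.round(4),"cost",f.cost, "tail",f.fun[-3:].round(4), "radial rms",np.sqrt((f.fun[:-3]**2).sum()).round(4))
    vis=im.copy(); vis[m]=[0,255,0]; vis[org]=[255,0,0]
    p=f.x;c,s_=np.cos(p[2]),np.sin(p[2]); K=np.array(camera_info(cam)["intrinsics"])
    R=cv2.Rodrigues(np.array(camera_info(cam)["rotation"],float))[0]
    a,b=np.array([im,vis])
    a=cv2.resize(a[130:240,190:330],None,fx=5,fy=5,interpolation=cv2.INTER_NEAREST)
    def draw(x,y,z,col,rad):
        w=np.r_[np.array([[c,-s_],[s_,c]])@[x,y]+p[:2],z]; q=R.T@(w-np.array(camera_info(cam)["eye"]))
        u=K[0,0]*q[0]/-q[2]+K[0,2]; vv=K[1,1]*-q[1]/-q[2]+K[1,2]
        cv2.circle(a,(int((u-189.5)*5),int((vv-129.5)*5)),rad,col,-1)
    for t in np.arange(-2,3)*.37: draw(.035-.125*np.cos(t),.125*np.sin(t),.051,(255,0,255),4)
    for x in(-.12,.12):
        for y in(-.16,.16): draw(x,y,.04,(0,255,0),5)
    cv2.imwrite(f"pics/fit_{cam}.png",a[:,:,::-1])
    return f.x
if __name__=="__main__":
    fit("top"); fit("scene")
E
python3 fit.py
```

```text
Traceback (most recent call last):
  File "fit.py", line 35, in <module>
    fit("top"); fit("scene")
    ~~~^^^^^^^
  File "fit.py", line 7, in fit
    W=at_z(cam,px,.05).reshape(384,512,3)
      ~~~~^^^^^^^^^^^^
  File "h.py", line 9, in at_z
    e=np.array(camera_info(cam)["eye"]); p=world(cam,px,1.0)
                                           ~~~~~^^^^^^^^^^^^
  File "h.py", line 6, in world
    p=np.c_[(u-K[0,2])/K[0,0]*d, -(v-K[1,2])/K[1,1]*d, -d]
      ~~~~~^^^^^^^^^^^^^^^^^^^^^^^^^^^^^^^^^^^^^^^^^^^^^^^
ValueError: all the input array dimensions except for the concatenation axis must match exactly, but along dimension 0, the array at index 0 has size 196608 and the array at index 2 has size 1
```

```bash
sed -i 's/d=np.atleast_1d(d)/d=np.broadcast_to(d,u.shape)/' h.py; python3 fit.py
```

```text
top 582 40 orange [ 0.5269 -0.1188  0.051 ] fit [ 0.5981 -0.0454 -0.184 ] cost 3.079271924550471e-05 tail [ 0.0003  0.0001 -0.0006] radial rms 0.0078
scene 775 29 orange [ 0.5283 -0.1202  0.051 ] fit [ 0.5958 -0.0372 -0.1684] cost 0.00014589245472773795 tail [ 0.0024  0.0014 -0.0049] radial rms 0.0161
```

View pics/fit_top.png

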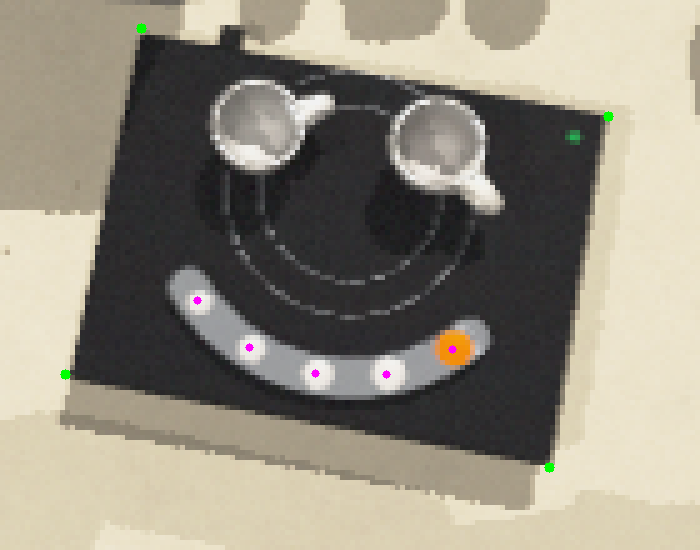

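View pics/fit_scene.png

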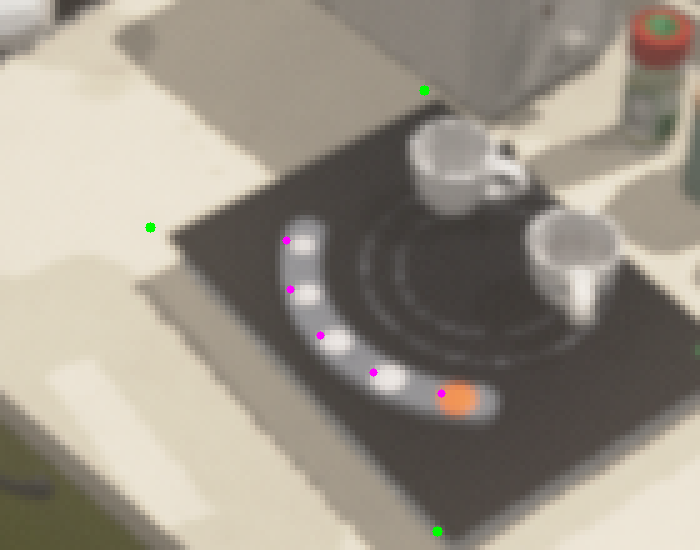

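The top fit lands exactly on all five dots and the glass corners. The scene fit was spoiled by other bright pixels, but its orange dot agrees within 2 mm. I'll use the top fit, go above dot0 and touch down.

```bash
cat >> h.py <<'E'
from scipy.spatial.transform import Rotation as Rn
P=np.array([.5984,-.0456]); YAW=-.184
def arc(t):  # t in rad, +.74 = dot0, -.74 = dot4
    q=np.array([.035-.125*np.cos(t),.125*np.sin(t)]); c,s=np.cos(YAW),np.sin(YAW)
    return P+np.array([[c,-s],[s,c]])@q
def down(sgn):
    y=sgn*np.array([np.cos(YAW),np.sin(YAW),0]); z=np.array([0,0,-1.]); return Rn.from_matrix(np.c_[np.cross(y,z),y,z]).as_rotvec()
E
python3 - <<'E'
from h import *
hand.close(5)
p=np.r_[arc(.74),.16]
c=[(s,inverse_kinematics(p,down(s))) for s in(1,-1)]; print(c)
c=[k for k in c if k[1] is not None]; s=min(c,key=lambda k:abs(k[1][5]))[0]
r.goto(p,down(s)); r.move_l(np.r_[p[:2],.085],speed=.1); r.wait(.3)
f0=r.current_ft_force(); print(s,f0,r.current_position(),r.current_gripper_width(),r.current_time())
hit=r.move_l(np.r_[p[:2],.066],speed=.02,contact_N=1.2)
print(hit,r.current_position(),r.current_ft_force()-f0,r.current_time())
r.wait(.2);print(r.current_position(),r.current_ft_force()-f0)
E
```

```text
[(1, array([-3.80121239e-02,  3.88445713e-01,  1.69183403e+00, -8.88178420e-16,
        1.06131291e+00,  1.45987876e-01])), (-1, None)]
1 [ 0.44387282  0.00613173 -0.18282622] [0.5578324  0.04773982 0.08552175] 0.00033796590758708954 6.0917
True [0.55731025 0.04774546 0.06827156] [ 0.08897743 -0.60132734  2.37045345] 6.8583
[0.55726899 0.04774715 0.06840159] [1.03891616 0.19917326 2.27448916]
```

```bash
python3 - <<'E'
from h import *
z=.0678
for i,t in enumerate(np.linspace(.74,-.74,17)):
    r.move_l(np.r_[arc(t),z],speed=.03)
    f=r.current_ft_force(); print(i/2/2,r.current_position().round(4),arc(t).round(4),f.round(2))
r.wait(.3); print(r.current_position(),r.current_ft_force(),r.current_time())
im,d=get_image("top"); cv2.imwrite("pics/end.png",cv2.resize(im[110:250,170:340],None,fx=4,fy=4)[:,:,::-1])
E
```

```text
0.0 [0.5574 0.0477 0.0678] [0.5575 0.0477] [-0.5  -0.72  3.24]
0.25 [0.5478 0.04   0.0677] [0.5486 0.0404] [-1.   -0.94  3.28]
0.5 [0.5397 0.0319 0.0676] [0.5404 0.0322] [ 0.52 -0.95  1.62]
0.75 [0.5329 0.023  0.0679] [0.533  0.0233] [ 0.53 -0.09  2.33]
1.0 [0.5262 0.0134 0.0678] [0.5265 0.0138] [-0.14 -0.2   3.05]
1.25 [0.5206 0.0033 0.0678] [0.5209 0.0037] [ 0.93 -1.21  2.62]
1.5 [ 0.5157 -0.0073  0.0677] [ 0.5162 -0.0069] [-0.63 -0.83  1.24]
1.75 [ 0.5126 -0.0181  0.0679] [ 0.5126 -0.0179] [0.84 0.61 2.49]
2.0 [ 0.5099 -0.0296  0.0678] [ 0.5099 -0.0291] [-0.4  -1.16  3.29]
2.25 [ 0.5082 -0.041   0.0678] [ 0.5083 -0.0406] [-0.55 -0.37  3.33]
2.5 [ 0.5078 -0.0526  0.0678] [ 0.5078 -0.0521] [-0.33 -0.3   1.21]
2.75 [ 0.5085 -0.064   0.0679] [ 0.5084 -0.0637] [-0.27 -0.79  2.86]
3.0 [ 0.5102 -0.0756  0.0678] [ 0.51   -0.0751] [-0.8  -1.02  2.68]
3.25 [ 0.5128 -0.0869  0.0678] [ 0.5126 -0.0864] [-1.05 -1.58  2.76]
3.5 [ 0.5168 -0.0979  0.0679] [ 0.5163 -0.0973] [ 0.04 -1.48  1.4 ]
3.75 [ 0.521  -0.1082  0.0678] [ 0.521  -0.1079] [-1.1   0.16  2.06]
4.0 [ 0.5274 -0.1186  0.068 ] [ 0.5266 -0.118 ] [-0.14 -1.27  2.37]
[ 0.52723531 -0.11840556  0.06803951] [ 0.95626862 -1.43440142  2.02680728] 16.1417
```

View pics/end.png

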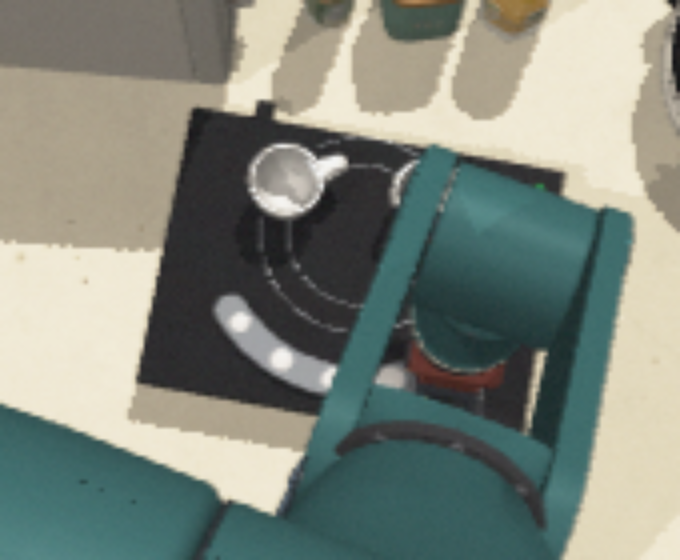

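The vertical force peaked at about 3 N on the dots and dropped to about 1.2–1.6 N halfway between them. That matches contact at every point. The picture shows the gripper over the orange dot, with cup_plain at (285,180) undisturbed and the other cup partly hidden by the arm. Handing in now.

```bash
python3 -c "
from plant import order; print(order.close_job())"
```

```text
the job is handed in; nothing more can be done
None
```

I slid the closed fingertips along the whole bar from the smallest dot to the orange one at about 1–3 N and handed the job in with them resting there at about 2 N; the hand-in returned no verdict, and in the last picture cup_plain stood undisturbed while the arm partly hid cup_pattern.

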